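Check the overload gap of the bench scale

ROBOT

A 6-joint arm with a two-finger parallel gripper is mounted at the origin on the work surface; the furniture and walls round the work are solid. World frame = base frame: x ahead of the robot, y to its left, z up, the work surface at z = 0. Lengths are in mm, angles in rad, forces in N, time in s.
With the tool pointing down it reaches from about 275 to 775 mm from the base axis. Payload 14.6 kg.
Tool frame: the origin (TCP) lies at the very end of the fingers, on their centre line; the grasp point (between the pads) lies 19 mm behind it (arm.grasp_offset is the distance from the TCP to the grasp point, in mm); z points along the fingers, y is the line along which they close (so a half turn about z gives the same grasp; the last joint's range is limited). The gripper opens to 85 mm and grips with 20 to 120 N. Pads are 22 mm wide; open, the fingers measure 114 mm over their backs; the gripper's body (76 mm by 85 mm) begins 54 mm behind the grasp point. The pads swing forward as they close: fully open they stand 13 mm farther back than shut.
Start: joints at [0.999, 0.263, -0.048, 1.259, 0, 1.415], TCP at [212.544, 480.056, 231.278] pointing down, gripper open.
Joint ranges: [-2.65, 2.65], [-0.89, 1.7], [-1.18, 1.37], [-2.13, 2.11], [-1.35, 1.29], [-3.14, 3.14]. Speed limits (rad/s): [1.89, 1.89, 2.57, 2.79, 3.14, 3.14].

INTERFACE

Orientations are given as a unit quaternion [w, x, y, z].
In Python, from rig import arm, vision gives the robot as it stands.
- The arm moves only by the tool step_arm, never from a script. Its argument "increments" is text: rows parted by semicolons, each of 4 numbers parted by spaces: the shift along the tool's x, y, z in m, then the turn about the tool's z in rad. A call has 1 to 20 rows; each row is the pose to reach, as a shift and turn from the pose commanded when the call began, along the tool's axes at that moment; what a row does not reach only later rows make up. A row lasts 1/12 s, in which the tool goes at most 41.7 mm and 7.16 degrees, less where a joint would pass 70% of its speed; a pose out of reach is approached as far as the arm can. A call with a gripper value outside its range is refused whole. "grip" is the finger opening in m, from 0 to 0.0854, set as the call begins (left out, the last holds). The fingers move at their own pace and stop on an object; "force" is the grip in N (left out, the last holds). Time passes only in rows, so rows that repeat a pose let the fingers close. It gives the time, the measured TCP pose, the force, the opening and the grip force at its end, in the units of the state.
- arm.get_state(): the state, without advancing time (a new reading comes with each control period).
- vision.grab_frame(name): name is "scene" or "top" or "wrist"; returns a dict with "frame" (400x640x3 uint8, red, green, blue), "mtx" (3x3 intrinsics, pixels), "R" (3x3) and "t" (3): a world point X has camera coordinates R X + t. Camera axes: x right, y down, z forward; pixel columns grow to the right and rows downward; lengths in mm; the calibration is good to about 2 mm. A picture is of the moment at which its call begins. There is no depth.
- arm.hand_in(): hands the job in; it is judged then, once.
The state is a dict: "t": time; "qpos": joint angles; "qvel": joint speeds; "joint_torque": joint torques, N m; "tool_pos": TCP position; "tool_rot": TCP orientation; "ft_force": force on the tool from outside, world axes, zero at the start; "moment": the same for the moment, N m; "width": finger opening in mm; "grasp_force": force on a finger pad.
Only numpy, scipy, OpenCV 4.12 (cv2) and the standard library are available. Lean on these libraries where they do the work, as an engineer would, in place of code of your own. Each camera call takes 0.05 s, during which the arm holds its last target. There are 200 camera calls.

TASK

Lift the blue pot off the bench scale and set it down gently, upright, on the round cork mat behind the scale. Then take the flat steel gauge with the orange grip and slide its blade straight into the gap under the middle of the scale platform's front edge until the red line on the blade is level with that edge, and leave it in there. Leave the jar with the yellow band where it stands.

Things in the scene. Friction and masses are not known exactly. Their poses are not given: they have to be found in the camera images.
- scale: grey bench scale, fixed, 120 mm deep (x), 108 wide (y). Origin on the table under the centre of its platform; +x points from its front (dark display, towards the robot) to its back, z up. Flat top of its base 38 mm above the table, from x = -70 to +50 mm; 20 mm of it stick out before the platform, with two short white marks 15 mm either side of the middle
- gap_mouth (a point): point on top of the scale's base (38 mm above the table), exactly below the middle of the platform's front edge; axes as those of the scale: the blade enters along +x
- platform (a joint): how far the scale's platform is pressed down (m): 0 free at its upper stop, 0.005 fully down on its lower stop
- pot: blue enamelled pot, 75 mm across the rim, foot 64 mm across, 70 mm high to the rim, about 0.6 kg, with a rigid upright wire handle over it whose bow stands in the pot's own y-z plane, 81 mm wide. Origin at the centre of its foot, z up
- pot_grip (a point): centre of the pot's round wooden handgrip, 16 mm thick and 44 mm long along the pot's y axis, 114 mm above the foot
- gauge: flat gauge, 130 mm long (x), 22 wide (y), 0.08 kg: 4 mm thick steel strip with an orange grip block on its rear half (x from -65 to -9 mm, same width, 17 mm thick in all); flat underside. Origin at the middle of the underside; +x points to the blade's tip, z up. Let go in the gap, it may droop a little at the grip, which is fine
- gauge_grip (a point): centre of the orange grip, 37 mm behind the gauge's middle and 9 mm above the underside; grasp it across its 22 mm width
- gauge_line (a point): middle of the red line across the blade (3 mm broad), 30 mm behind the tip, at half the blade's thickness
- gauge_tip (a point): middle of the blade's tip, 65 mm ahead of the gauge's middle, at half the blade's thickness
- cork_mat: round cork mat, fixed, 96 mm across, 8 mm thick, lying on the edge of the board behind the scale, on which it is about 6 mm above the table. Origin at the centre of its underside; its top is 8 mm higher
- frit_jar: jar with white screw lid and yellow band, 45 mm across, 62 mm high, to be left alone. Origin at the centre of its foot
- platform_top (a point): centre of the platform's top: steel plate 100 (x) x 104 x 8 mm with a thin rubber pad, over the base on a central post of 13 mm radius. Free, its underside is 46 mm and this point 56 mm above the table: the gap all round is 8 mm high. The pot's weight presses it down 5 mm (gap only 3 mm); it springs up by itself when the pot is lifted

How it is judged (in metres and radians):
On the way:
1. the pot stands upright on the cork mat, let go, and the platform has risen (horizontal distance between pot and cork_mat below 0.018 m and z of pot in the frame of cork_mat between 0.005 and 0.011 m and angle between pot's own z axis and vertical below 0.1 rad and contact force between the fingers and pot below 0.1 N and value of joint platform below 0.001 m), for 0.2 s.
At the end, for the whole second after the job is handed in: Pot upright (within 0.1 rad) on the cork mat, centres within 18 mm. Gauge blade in the gap between base and platform: red line within 6 mm of the platform's front edge and 15 mm of its middle, within 0.18 rad of straight in, tilted under 0.15 rad, grip up. Both released, at rest (horizontal distance between pot and cork_mat below 0.018 m and z of pot in the frame of cork_mat between 0.005 and 0.011 m and angle between pot's own z axis and vertical below 0.1 rad and x of gauge_line in the frame of gap_mouth between -0.006 and 0.006 m and y of gauge_line in the frame of gap_mouth between -0.015 and 0.015 m and angle between the x axis of gauge and the x axis of scale, either way round below 0.18 rad and x of gauge_tip in the frame of gap_mouth above 0.02 m and z of gauge_tip in the frame of gap_mouth between 0 and 0.008 m and angle between gauge's own z axis and vertical below 0.15 rad and linear speed of each of gauge, pot below 0.02 m/s); the robot touches nothing.
It fails at once if the pot is tipped by more than 0.5 rad (angle between pot's own z axis and vertical above 0.5 rad).
It fails at once if the pot is dropped or slammed on the mat (more than 60 N) (contact force between pot and cork_mat above 60 N).
It fails at once if the jar is moved by more than 20 mm (distance of frit_jar from where it was at the start of the episode above 0.02 m).
It also fails if it takes over 64 s, if anything falls off the work surface, if the arm or the gripper's body presses on something with over 40 N, if the wrist force passes 120 N, or if a joint passes its speed limit or range.

## Working session

There is one attempt and no reset: what is moved stays moved. The work goes in short steps, Python scripts to look and compute and a tool call to move; the robot and the scene stay as the last step left them, time stands still between calls to the robot, and variables do not carry over. Pictures are saved under pics/ and viewed, at most 10 in all, crops included, and the job is handed in when it is done.

Besides the shell and the picture viewer there is one more tool, called after "Request:" by a JSON object that holds its "op" and its "data". step_arm: Moves the arm, as the interface text tells. Its arguments: {"type":"object","properties":{"increments":{"type":"string"},"grip":{"type":"number"},"force":{"type":"number"}},"required":["increments"]}

```bash
mkdir -p pics; python3 - <<'E'
from rig import arm, vision
import cv2,pickle
print(arm.get_state(), arm.grasp_offset)
F={n:vision.grab_frame(n) for n in("scene","top","wrist")}
pickle.dump(F,open("f0.pkl","wb"))
for n,f in F.items():
    cv2.imwrite(f"pics/{n}0.png",f["frame"][:,:,::-1]); print(n,f["mtx"].tolist(),f["R"].round(4).tolist(),f["t"])
E
```

```text
{'t': 0.0, 'qpos': array([ 9.98712701e-01,  2.63534788e-01, -4.89490784e-02,  1.25942601e+00,
        2.46026353e-05,  1.41548249e+00]), 'qvel': array([-0.00185125, -0.00098613,  0.00069828, -0.00145051,  0.00022215,
        0.00100221]), 'joint_torque': array([ 1.69447117e-04, -6.37634897e+01,  3.84565258e+01,  1.38219653e-02,
       -4.86704369e-05, -3.28268152e-05]), 'tool_pos': array([212.37068849, 479.81177619, 230.81450557]), 'tool_rot': array([-2.09560762e-04,  2.06879982e-01,  9.78366170e-01, -5.15980566e-04]), 'ft_force': array([-0.48233536,  0.01214624,  0.33318592]), 'moment': array([ 0.01256668,  0.02868081, -0.0189824 ]), 'grasp_force': 0.0, 'width': 85.44982061408659} 18.700000000000003
scene [[487.63910724974824, 0.0, 321.97897097953756], [0.0, 487.63910724974824, 196.5719140652494], [0.0, 0.0, 1.0]] [[-0.5451, 0.8383, -0.009], [0.7228, 0.4645, -0.5116], [-0.4247, -0.2854, -0.8592]] [ 198.75887695 -408.4825601  1258.16694935]
top [[362.0958751074146, 0.0, 322.5439742104602], [0.0, 362.0958751074146, 198.13212163054064], [0.0, 0.0, 1.0]] [[-0.0033, -1.0, 0.0024], [-0.9787, 0.0027, -0.2054], [0.2054, -0.003, -0.9787]] [131.32127596 599.23276157 838.0817557 ]
wrist [[311.2387190648069, 0.0, 315.6002931542046], [0.0, 311.2387190648069, 201.05644948198847], [0.0, 0.0, 1.0]] [[0.4043, 0.9146, -0.0008], [0.879, -0.3883, 0.2767], [0.2528, -0.1126, -0.961]] [-525.01781749  -36.2462508   378.25185341]
```

View pics/scene0.png

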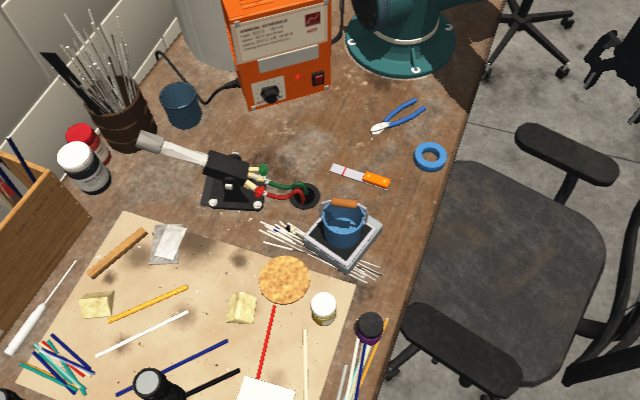

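View pics/top0.png

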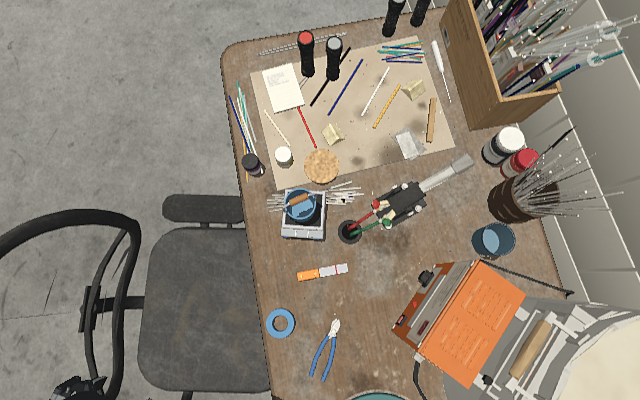

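The scene view shows the pot on the scale at about (343,222), the mat at (284,279), the gauge at (360,176) and the jar at (323,308). In the top view these are at about (300,205), (322,166), (322,271) with the orange end left, and (284,156). I'll look closer before measuring.

```bash
cat > h.py <<'E'
import numpy as np, cv2, pickle
def ray(f,uv):
    d=np.linalg.inv(f["mtx"])@[uv[0],uv[1],1]; R=np.array(f["R"]); 
    return -R.T@np.array(f["t"]), R.T@d
def onz(f,uv,z):
    o,d=ray(f,uv); return o+d*(z-o[2])/d[2]
def tri(fa,a,fb,b):
    o1,d1=ray(fa,a);o2,d2=ray(fb,b)
    s=np.linalg.lstsq(np.c_[d1,-d2],o2-o1,rcond=None)[0]
    p,q=o1+d1*s[0],o2+d2*s[1]; return (p+q)/2,np.linalg.norm(p-q)
def proj(f,X):
    c=np.array(f["R"])@np.array(X)+np.array(f["t"]); p=np.array(f["mtx"])@c; return p[:2]/p[2]
E
python3 - <<'E'
from h import *
F=pickle.load(open("f0.pkl","rb"))
a=F["top"]["frame"][140:290,240:390]; b=F["scene"]["frame"][155:305,260:410]
im=np.hstack([cv2.resize(x,None,fx=2.66,fy=2.66,interpolation=cv2.INTER_CUBIC) for x in (a,b)])
cv2.imwrite("pics/crop0.png",im[:,:,::-1])
for n in("top","scene"):
    f=F[n];h=cv2.cvtColor(f["frame"],cv2.COLOR_RGB2HSV)
    print(n)
    for nm,lo,hi in(("orange",(8,170,150),(18,255,255)),("wood",(5,80,60),(16,200,220)),("blue",(98,80,50),(112,255,255)),("red",(0,120,100),(4,255,255)),("cork",(10,90,150),(22,170,255))):
        m=cv2.inRange(h,lo,hi); w=np.zeros_like(m)
        r=(140,290,240,390) if n=="top" else (155,305,260,410)
        w[r[0]:r[1],r[2]:r[3]]=1; m*=w
        k,l,s,c=cv2.connectedComponentsWithStats(m)
        for i in range(1,k):
            if s[i,4]>12: print(nm,c[i].round(1),s[i].tolist())
E
```

```text
top
wood [241.5 174.2] [240, 161, 5, 24, 40]
wood [371.3 185.9] [368, 177, 7, 18, 55]
wood [257.8 190.1] [255, 183, 7, 15, 39]
wood [269.  247.4] [243, 190, 70, 100, 2233]
wood [298.2 198.7] [289, 193, 20, 13, 130]
wood [360.4 204.3] [357, 200, 8, 10, 41]
wood [379.8 238.6] [374, 233, 12, 11, 63]
wood [343.1 270.4] [327, 247, 28, 43, 576]
wood [306.9 264.6] [297, 255, 22, 18, 136]
wood [281.4 278.9] [280, 277, 4, 6, 14]
blue [294.7 193.7] [284, 188, 27, 17, 139]
blue [302.2 209.8] [285, 195, 31, 27, 497]
red [314.  143.5] [312, 140, 5, 8, 18]
red [375.4 203.6] [372, 199, 8, 10, 51]
red [360.1 220.4] [348, 211, 26, 19, 85]
cork [244.  147.5] [243, 140, 3, 15, 28]
cork [321.1 165.7] [304, 149, 35, 34, 943]
cork [246.6 176. ] [246, 171, 3, 11, 20]
cork [298.1 198.6] [289, 193, 19, 12, 99]
cork [307.6 274.2] [297, 268, 22, 13, 161]
scene
orange [376.1 179.2] [363, 171, 28, 18, 249]
orange [343.8 201.8] [332, 197, 25, 10, 168]
wood [358.2 215.2] [260, 155, 150, 150, 9795]
wood [281.4 192. ] [272, 189, 19, 7, 69]
wood [262.7 227.1] [260, 223, 8, 9, 38]
wood [299.5 258.3] [260, 232, 81, 46,
[... 697 characters left out ...]
42]
cork [359.8 192.7] [358, 190, 4, 7, 19]
cork [274.8 212.8] [260, 203, 29, 23, 215]
cork [296.1 211.7] [292, 208, 9, 10, 36]
cork [309.  210.9] [307, 209, 5, 4, 14]
cork [388.9 216.6] [387, 213, 5, 9, 19]
cork [407.6 216.7] [406, 214, 4, 7, 19]
cork [309.3 218.3] [305, 216, 9, 5, 23]
cork [304.8 226.6] [301, 223, 9, 7, 29]
cork [402.8 228.6] [400, 223, 6, 11, 29]
cork [262.  227.4] [260, 224, 6, 7, 23]
cork [261.2 238.8] [260, 234, 6, 10, 26]
cork [389.3 243.5] [386, 242, 7, 5, 14]
cork [373.4 257.1] [363, 249, 21, 17, 150]
cork [287.8 277.9] [260, 255, 75, 50, 2227]
cork [388.4 282.4] [379, 266, 23, 30, 231]
cork [385.8 301.4] [382, 296, 11, 9, 49]
cork [369.2 302.5] [366, 301, 7, 4, 15]
```

View pics/crop0.png

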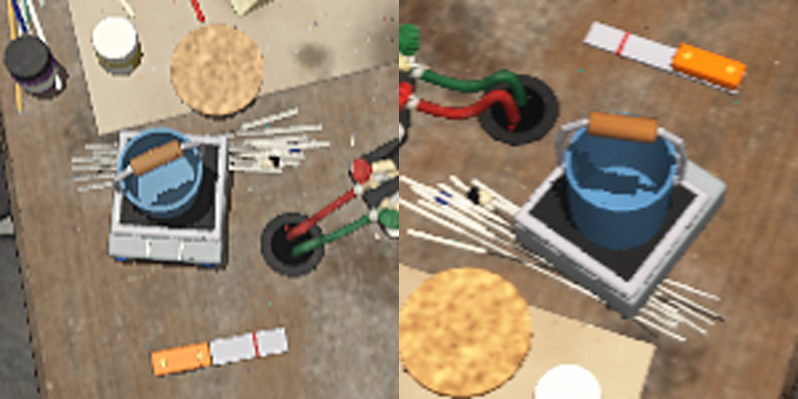

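Crop: in top view the platform front edge runs from (116,232) to (224,234), the white marks are at (150,248) and (181,248), and the handgrip runs from (133,163) to (181,147). The gauge runs from its grip (152,362) to its tip (287,340), red line at (256,344).

```bash
python3 - <<'E'
from h import *
F=pickle.load(open("f0.pkl","rb")); T,S=F["top"],F["scene"]
np.set_printoptions(precision=1,suppress=True)
t=lambda x,y:(240+(x-.5)/2.66,140+(y-.5)/2.66); s=lambda x,y:(260+(x-399.5)/2.66,155+(y-.5)/2.66)
def p(n,a,b=None,z=None):
    if z is not None: print(n,"top",onz(T,a,z), "" if b is None else ("scene",onz(S,b,z)))
    else: print(n,*tri(T,a,S,b))
p("grip",(298.3,198.6),(343.8,201.8))
p("gripL",t(133,163),s(658,128)); p("gripR",t(181,147),s(590,122))
h=cv2.cvtColor(T["frame"],cv2.COLOR_RGB2HSV)
m=cv2.inRange(h,(5,80,60),(16,200,220)); m[:193]=0;m[207:]=0;m[:,:286]=0;m[:,310:]=0
print(cv2.minAreaRect(cv2.findNonZero(m)))
p("mat",(321.1,165.7),s(464,331),14)
p("jarlid",t(117,43),s(568,393),68)
p("gaugetip",t(287,340),s(588,34),4); p("gaugeline",t(256,344),s(625,43),4)
p("gaugeorangemid",t(181,358),(376.1,179.2),17)
p("rear",t(153,362),s(744,78),10)
p("platform FL",t(115,231),s(724,188),54)
p("platFR",t(225,233),None,54); p("platBL",t(118,134),None,54); p("platBR",t(225,138),None,54)
p("platBR scene",t(225,138),s(518,211),54);p("platBL scene",t(118,134),s(628,292),54)
p("mark1",t(150,248),None,38); p("mark2",t(181,248),None,38)
# line fit of gauge in top via blade mask
g=T["frame"]; m=((h[:,:,1]<40)&(h[:,:,2]>140)).astype(np.uint8); m[:258]=0;m[285:]=0;m[:,:310]=0;m[:,355:]=0
print("blade",cv2.minAreaRect(cv2.findNonZero(m)))
E
```

```text
grip [576.8 183.2 165.8] 0.4573244914238949
gripL [569.7 202.8 170.4] 3.8197536910630197
gripR [585.  163.1 162.9] 2.148998234085098
((298.2845153808594, 198.663818359375), (6.696629524230957, 19.695966720581055), 66.80140686035156)
mat top [698.3 132.9  14. ] ('scene', array([701.5, 135.2,  14. ]))
jarlid top [707.6 227.2  68. ] ('scene', array([714.5, 231. ,  68. ]))
gaugetip top [430.7  65.8   4. ] ('scene', array([436.8,  69.8,   4. ]))
gaugeline top [427.1  95.6   4. ] ('scene', array([428.1,  99.6,   4. ]))
gaugeorangemid top [414.2 166.8  17. ] ('scene', array([418. , 169.6,  17. ]))
rear top [410.6 193.5  10. ] ('scene', array([409.3, 197.5,  10. ]))
platform FL top [529.7 227.2  54. ] ('scene', array([524.7, 239.8,  54. ]))
platFR top [527.5 125.2  54. ] 
platBL top [622.  226.1  54. ] 
platBR top [617.9 124.8  54. ] 
platBR scene top [617.9 124.8  54. ] ('scene', array([619., 127.,  54.]))
platBL scene top [622.  226.1  54. ] ('scene', array([629.2, 224.1,  54. ]))
mark1 top [515.6 195.6  38. ] 
mark2 top [515.5 166.5  38. ] 
blade ((331.9941101074219, 269.7235412597656), (10.087265014648438, 30.912586212158203), 77.47119140625)
```

```bash
cat >> h.py <<'E'
from scipy.spatial.transform import Rotation as Ro
def go(st,P,yaw):
    "shift (m) in tool axes and turn about tool z to bring TCP to P with tool y at yaw"
    R=Ro.from_quat(np.roll(st["tool_rot"],-1)).as_matrix()
    d=R.T@(np.array(P)-st["tool_pos"])/1000
    a=np.arctan2(R[1,1],R[0,1]); w=-(yaw-a)
    w=(w+np.pi/2)%np.pi-np.pi/2
    print("shift",d.round(4),"turn",round(w,3),"tilt",R[:,2].round(4))
E
python3 -c "
from h import *
from rig import arm
go(arm.get_state(),[577,183,235],.39)"
```

```text
shift [-0.4535 -0.1238 -0.004 ] turn 0.764 tilt [-4.e-04 -7.e-04 -1.e+00]
```

Request:
{"op": "step_arm", "data": {"increments": "-0.038 -0.010 -0.004 0.06;-0.076 -0.021 -0.004 0.12;-0.114 -0.031 -0.004 0.18;-0.152 -0.041 -0.004 0.24;-0.190 -0.052 -0.004 0.30;-0.228 -0.062 -0.004 0.36;-0.266 -0.073 -0.004 0.42;-0.304 -0.083 -0.004 0.48;-0.342 -0.093 -0.004 0.54;-0.380 -0.104 -0.004 0.60;-0.418 -0.114 -0.004 0.68;-0.440 -0.120 -0.004 0.73;-0.4535 -0.1238 -0.004 0.764;-0.4535 -0.1238 -0.004 0.764;-0.4535 -0.1238 -0.004 0.764", "grip": 0.06}}

```text
t: 1.4
tool_pos: [576.7, 183.4, 235.0]
tool_rot: [-0.0, 0.556, 0.831, -0.0]
ft_force: [-0.2, 0.1, 0.4]
width: 60.0
grasp_force: 0.0
```

```bash
python3 - <<'E'
from h import *
from rig import arm,vision
f=vision.grab_frame("wrist"); cv2.imwrite("pics/w1.png",f["frame"][:,:,::-1]); pickle.dump(f,open("w1.pkl","wb"))
s=arm.get_state(); print(s["tool_pos"],s["qpos"],proj(f,[577,183,165]))
h=cv2.cvtColor(f["frame"],cv2.COLOR_RGB2HSV); m=cv2.inRange(h,(4,90,60),(17,220,230))
k,l,st,c=cv2.connectedComponentsWithStats(m)
for i in range(1,k):
    if st[i,4]>300:
        r=cv2.minAreaRect(cv2.findNonZero((l==i).astype(np.uint8)));print(c[i],st[i],r,onz(f,c[i],165),[onz(f,q,165).round() for q in cv2.boxPoints(r)])
go(s,[577,183,148],.39)
E
```

```text
[576.27009367 183.9922547  235.22472254] [1.74266354e-01 4.03139259e-01 1.74376216e-01 1.34262064e+00
 3.10138345e-04 1.35333997e+00] [315.17981523 214.23963032]
[42.43007916  6.05804749] [ 19   0  42  23 379] ((39.5, 11.0), (22.0, 41.0), 90.0) [375.12738821 242.36403299 165.        ] [array([362., 240., 165.]), array([384., 250., 165.]), array([386., 238., 165.]), array([363., 228., 165.])]
[253.37206823  68.93615954] [  115     0   317   159 15946] ((267.74072265625, 88.84587097167969), (320.4063720703125, 154.18292236328125), 5.52754020690918) [504.01154593 257.57109007 165.        ] [array([425., 170., 165.]), array([415., 264., 165.]), array([599., 322., 165.]), array([635., 233., 165.])]
[500.190091    82.70475228] [434  63 133  37 989] ((499.01434326171875, 83.32604217529297), (135.36614990234375, 15.020112991333008), 12.835609436035156) [652.57784048 309.9980546  165.        ] [array([610., 297., 165.]), array([608., 305., 165.]), array([695., 322., 165.]), array([698., 314., 165.])]
[ 20.04113924 109.37974684] [  0  97  39  26 316] ((20.800003051757812, 109.10000610351562), 
[... 1036 characters left out ...]
.]), array([641., 220., 165.]), array([675., 182., 165.]), array([631., 146., 165.])]
[ 24.4802152  312.24227699] [   0  215   81  185 5762] ((40.0, 307.0), (184.0, 80.0), 90.0) [395.49572395  19.72795612 165.        ] [array([368.,  96., 165.]), array([421., 118., 165.]), array([453., -51., 165.]), array([388., -78., 165.])]
[ 83.67071935 256.99696049] [ 53 237  56  47 987] ((79.8653793334961, 259.6730651855469), (60.79600143432617, 36.6737174987793), 11.309932708740234) [429.66166513  85.72279044 165.        ] [array([406.,  63., 165.]), array([406.,  94., 165.]), array([449., 102., 165.]), array([450.,  70., 165.])]
shift [-0.0012  0.0003  0.0872] turn 0.002 tilt [-6.e-04  2.e-04 -1.e+00]
```

View pics/w1.png

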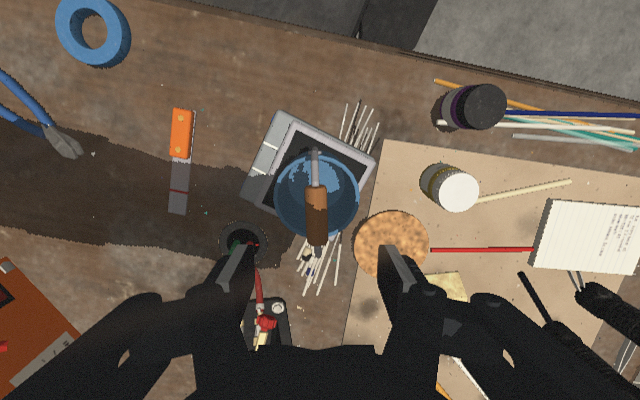

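The wrist view shows the handgrip at (316,215) centred between the fingers, with world position (577.8,182.9) matching my estimate. Descending.

Request:
{"op": "step_arm", "data": {"increments": "0 0.001 0.02 -0.01;0 0.001 0.045 -0.01;0 0.001 0.065 -0.01;0 0.001 0.08 -0.01;0 0.001 0.088 -0.01;0 0.001 0.088 -0.01;0 0.001 0.088 -0.01"}}

```text
t: 2.03
tool_pos: [577.6, 184.4, 148.0]
tool_rot: [0.0, 0.552, 0.834, 0.0]
ft_force: [0.3, 0.4, -0.3]
width: 60.1
grasp_force: 0.0
```

Request:
{"op": "step_arm", "data": {"increments": "0 0 0 0;0 0 0 0;0 0 0 0;0 0 0 0;0 0 0 0;0 0 0 0;0 0 0 0;0 0 0 0", "grip": 0, "force": 70}}

```text
t: 2.7
tool_pos: [578.1, 183.7, 148.0]
tool_rot: [0.0, 0.553, 0.833, 0.0]
ft_force: [-3.4, -0.0, 6.3]
width: 13.9
grasp_force: 68.0
```

Request:
{"op": "step_arm", "data": {"increments": "0 0 -0.004 0;0 0 -0.01 0;0 0 -0.018 0;0 0 -0.028 0;0 0 -0.038 0;0 0 -0.045 0;0 0 -0.05 0;0 0 -0.05 0;0 0 -0.05 0;0 0 -0.05 0"}}

```text
t: 3.53
tool_pos: [577.8, 183.6, 196.8]
tool_rot: [-0.0, 0.553, 0.833, -0.0]
ft_force: [0.0, 0.6, -7.1]
width: 13.7
grasp_force: 68.3
```

```bash
python3 - <<'E'
from h import *
from rig import arm,vision
s=arm.get_state(); print(s["tool_pos"],s["ft_force"],s["moment"],s["width"],s["grasp_force"])
F={n:vision.grab_frame(n) for n in("scene","top")}; pickle.dump(F,open("f1.pkl","wb"))
for n,(b) in {"top":(140,260,250,370),"scene":(150,290,260,400)}.items():
    h=cv2.cvtColor(F[n]["frame"],cv2.COLOR_RGB2HSV); m=cv2.inRange(h,(98,80,40),(112,255,255)); 
    k,l,st,c=cv2.connectedComponentsWithStats(m)
    print(n,[(c[i].round(1),st[i].tolist()) for i in range(1,k) if st[i,4]>100])
a=F["top"]["frame"][130:290,240:400]; b=F["scene"]["frame"][145:305,255:415]
cv2.imwrite("pics/crop1.png",np.hstack([cv2.resize(x,None,fx=2.5,fy=2.5) for x in (a,b)])[:,:,::-1])
go(s,[699,134,s["tool_pos"][2]],.40)
E
```

```text
[577.81474532 183.59651233 196.84530244] [ 6.32366844e-03  5.73263484e-01 -7.13279271e+00] [-0.03873303 -0.04676212 -0.02545012] 13.724327637125121 68.30282092094421
top []
scene [(array([180.7, 104.7]), [160, 83, 41, 46, 1333]), (array([399.7, 108.7]), [383, 98, 34, 24, 181]), (array([407.1, 117.2]), [388, 106, 38, 22, 193]), (array([429.7, 156.5]), [414, 142, 33, 30, 658]), (array([343.1, 213.7]), [322, 188, 44, 49, 1510])]
shift [-0.0929  0.0923 -0.0001] turn -0.0 tilt [-7.e-04 -1.e-04 -1.e+00]
```

View pics/crop1.png

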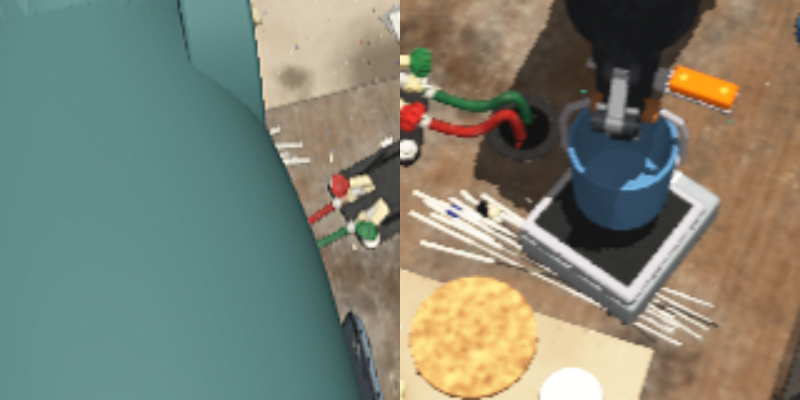

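The pot hangs upright above the scale. Carrying it to the mat.

Request:
{"op": "step_arm", "data": {"increments": "-0.004 0.004 0 0;-0.011 0.011 0 0;-0.02 0.02 0 0;-0.03 0.03 0 0;-0.04 0.04 0 0;-0.05 0.05 0 0;-0.06 0.06 0 0;-0.07 0.07 0 0;-0.08 0.079 0 0;-0.087 0.086 0 0;-0.091 0.091 0 0;-0.0935 0.0927 0 0;-0.0935 0.0927 0 0;-0.0935 0.0927 0 0"}}

```text
t: 4.8
tool_pos: [699.7, 133.6, 197.1]
tool_rot: [-0.0, 0.553, 0.833, -0.0]
ft_force: [-0.6, 0.3, -7.1]
width: 13.8
grasp_force: 68.4
```

Request:
{"op": "step_arm", "data": {"increments": "0 0 0.01 0;0 0 0.022 0;0 0 0.034 0;0 0 0.046 0;0 0 0.056 0;0 0 0.064 0;0 0 0.070 0;0 0 0.074 0;0 0 0.077 0;0 0 0.077 0;0 0 0.077 0"}}

```text
t: 5.72
tool_pos: [699.9, 133.6, 120.6]
tool_rot: [0.0, 0.553, 0.833, 0.0]
ft_force: [0.2, 0.4, -7.1]
width: 13.8
grasp_force: 68.3
```

Request:
{"op": "step_arm", "data": {"increments": "0 0 0.001 0;0 0 0.002 0;0 0 0.003 0;0 0 0.004 0;0 0 0.005 0;0 0 0.006 0;0 0 0.006 0"}}

```text
t: 6.3
tool_pos: [699.7, 133.6, 114.0]
tool_rot: [-0.0, 0.553, 0.833, -0.0]
ft_force: [-0.4, 0.0, -6.7]
width: 14.1
grasp_force: 68.3
```

Request:
{"op": "step_arm", "data": {"increments": "0 0 0.0005 0;0 0 0.001 0;0 0 0.0015 0;0 0 0.002 0;0 0 0.0025 0;0 0 0.0025 0"}}

```text
t: 6.8
tool_pos: [699.8, 133.6, 111.7]
tool_rot: [-0.0, 0.553, 0.833, -0.0]
ft_force: [1.1, -0.5, -7.3]
width: 13.6
grasp_force: 68.3
```

Request:
{"op": "step_arm", "data": {"increments": "0 0 0.0005 0;0 0 0.001 0;0 0 0.0015 0;0 0 0.0015 0;0 0 0.0015 0"}}

```text
t: 7.22
tool_pos: [700.1, 133.6, 111.5]
tool_rot: [0.001, 0.553, 0.833, 0.0]
ft_force: [-4.6, -0.6, 6.7]
width: 13.4
grasp_force: 69.8
```

Contact. Check placement before letting go.

```bash
python3 - <<'E'
from h import *
from rig import vision
f=vision.grab_frame("scene"); h=cv2.cvtColor(f["frame"],cv2.COLOR_RGB2HSV); m=cv2.inRange(h,(98,80,40),(112,255,255)); m[:220]=0;m[330:]=0;m[:,:240]=0;m[:,340:]=0
print(cv2.boundingRect(m)); ang=np.linspace(0,2*np.pi,60)
ref=np.array([proj(f,[700+37.5*np.cos(a),134+37.5*np.sin(a),84]) for a in ang]); print("expected rim",ref.min(0),ref.max(0))
im=cv2.resize(f["frame"][210:320,220:350],None,fx=4,fy=4); cv2.imwrite("pics/c2.png",im[:,:,::-1])
E
```

```text
(262, 246, 41, 48)
expected rim [259.62302039 243.98715526] [302.62267197 283.95906706]
```

View pics/c2.png

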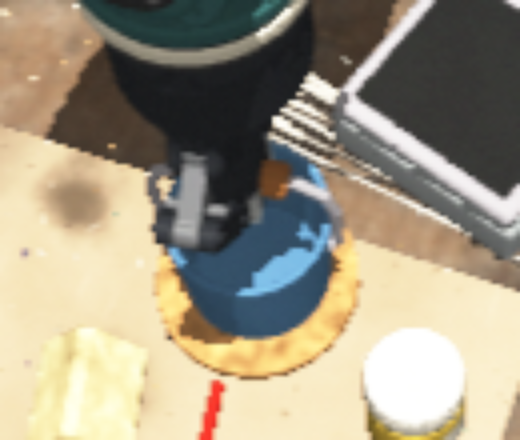

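The pot sits within the mat and the platform has risen. Releasing.

Request:
{"op": "step_arm", "data": {"increments": "0 0 -0.001 0;0 0 -0.001 0;0 0 -0.001 0;0 0 -0.001 0", "grip": 0.055}}

```text
t: 7.6
tool_pos: [700.1, 133.6, 111.4]
tool_rot: [0.0, 0.553, 0.833, 0.0]
ft_force: [-0.2, -0.4, 0.4]
width: 54.7
grasp_force: 0.0
```

Request:
{"op": "step_arm", "data": {"increments": "0 0 0 0;0 0 0 0;0 0 0 0;0 0 -0.01 0;0 0 -0.025 0;0 0 -0.05 0;0 0 -0.08 0;0 0 -0.11 0;0 0 -0.13 0;0 0 -0.14 0;0 0 -0.14 0;0 0 -0.14 0"}}

```text
t: 8.6
tool_pos: [700.0, 133.6, 251.7]
tool_rot: [0.0, 0.553, 0.833, 0.0]
ft_force: [0.1, -0.3, 0.5]
width: 54.7
grasp_force: 0.0
```

```bash
python3 - <<'E'
from h import *
from rig import arm
go(arm.get_state(),[385,175,250],.14)
E
```

```text
shift [ 0.1608 -0.2741  0.0014] turn 0.26 tilt [ 1.e-03  1.e-04 -1.e+00]
```

Request:
{"op": "step_arm", "data": {"increments": "0.012 -0.02 0 0.02;0.03 -0.05 0 0.05;0.048 -0.08 0 0.08;0.064 -0.11 0 0.11;0.082 -0.14 0 0.14;0.1 -0.17 0 0.17;0.117 -0.2 0 0.2;0.135 -0.23 0 0.22;0.15 -0.255 0 0.24;0.158 -0.268 0 0.26;0.1608 -0.274 0 0.26;0.1608 -0.274 0 0.26;0.1608 -0.274 0 0.26"}}

```text
t: 9.68
tool_pos: [385.3, 175.0, 251.0]
tool_rot: [0.0, 0.656, 0.755, -0.0]
ft_force: [1.5, 0.9, -0.1]
width: 55.4
grasp_force: 0.0
```

```bash
python3 - <<'E'
from h import *
from rig import arm,vision
s=arm.get_state(); print(s["tool_pos"])
F={n:vision.grab_frame(n) for n in("wrist","top")}; pickle.dump(F,open("f2.pkl","wb"))
a=F["top"]["frame"][130:280,250:390]
cv2.imwrite("pics/w3.png",np.hstack([cv2.resize(F["wrist"]["frame"],(500,312)),cv2.resize(a,(291,312))])[:,:,::-1])
f=F["wrist"];h=cv2.cvtColor(f["frame"],cv2.COLOR_RGB2HSV)
print("exp grip",proj(f,[416,168,17]),"line",proj(f,[428,98,4]))
m=cv2.inRange(h,(8,180,150),(18,255,255));k,l,st,c=cv2.connectedComponentsWithStats(m)
for i in range(1,k):
    if st[i,4]>200:
        r=cv2.minAreaRect(cv2.findNonZero((l==i).astype(np.uint8)));print(c[i],r,[onz(f,q,17).round(1) for q in cv2.boxPoints(r)])
m=cv2.inRange(h,(0,120,100),(4,255,255));k,l,st,c=cv2.connectedComponentsWithStats(m)
for i in range(1,k):
    if st[i,4]>15: print("red",c[i],st[i],onz(f,c[i],4))
E
```

```text
[385.31542253 174.97965993 250.96106176]
exp grip [339.12510596 180.31368349] line [338.81990768 230.23187512]
[339.26805778 177.28731942] ((338.5, 179.5), (43.0, 17.0), 90.0) [array([400.6, 193.6,  17. ]), array([421. , 196.5,  17. ]), array([430.1, 143.2,  17. ]), array([408.9, 140.2,  17. ])]
red [621.25465839 221.7515528 ] [601 216  39  12 161] [797.00282274 162.65838988   4.        ]
red [337.56521739 231.26086957] [331 231  17   2  23] [426.57475547  96.30901039   4.        ]
```

View pics/w3.png

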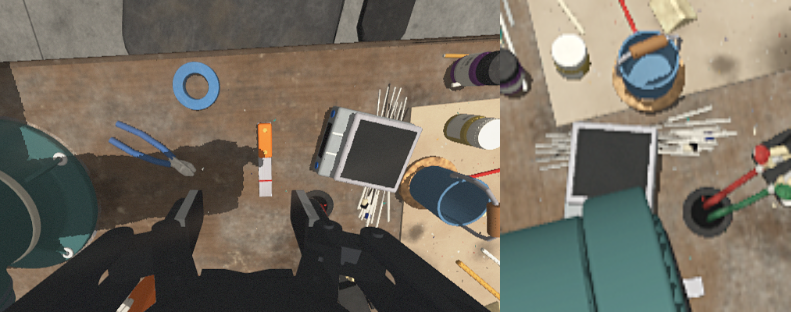

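The wrist and top views show the pot upright on the mat, the scale's black pad fully visible, and the gauge at (265,160) in the half-size wrist picture. I'll measure the pad for the scale's pose.

```bash
python3 - <<'E'
from h import *
from rig import arm
np.set_printoptions(precision=1,suppress=True)
F=pickle.load(open("f2.pkl","rb"))
def pad(f,z=56,c0=(575,181)):
    g=cv2.cvtColor(f["frame"],cv2.COLOR_RGB2HSV); u=proj(f,[*c0,z]).round().astype(int)
    k,l,st,c=cv2.connectedComponentsWithStats(cv2.inRange(g[:,:,2],0,75)); i=l[u[1],u[0]]
    m=(l==i).astype(np.uint8); cn=max(cv2.findContours(m,0,2)[0],key=len)
    w=np.array([onz(f,p[0],z)[:2] for p in cn],np.float32); r=cv2.minAreaRect(w)
    print(u,st[i],r); return m
for n in F: pad(F[n])
f0=pickle.load(open("f1.pkl","rb"))
f=F["wrist"]; 
# sample intensity profile in world along x at several y, height 54 / 38
for y in(160,170,190,200):
    print(y,[int(f["frame"][tuple(proj(f,[x,y,54]).round().astype(int)[::-1])].mean()) for x in range(490,560,3)])
a=proj(f,[510,181,38]).round().astype(int);print(a)
c=f["frame"][a[1]-60:a[1]+70,a[0]-50:a[0]+150]; cv2.imwrite("pics/c4.png",cv2.resize(c,None,fx=4,fy=4,interpolation=cv2.INTER_CUBIC)[:,:,::-1]); print(a-[50,60])
go(arm.get_state(),[415,168.4,50],.161)
E
```

```text
[483 196] [ 436  154   98   87 5512] ((575.8872680664062, 178.09823608398438), (87.13343811035156, 83.79620361328125), 85.4964599609375)
[302 208] [ 285  192   38   34 1058] ((573.7373046875, 177.36709594726562), (87.85173034667969, 84.00830841064453), 85.33739471435547)
160 [69, 71, 68, 103, 131, 184, 187, 186, 186, 99, 91, 82, 172, 207, 219, 52, 61, 68, 57, 59, 65, 65, 65, 69]
170 [64, 26, 24, 87, 218, 247, 241, 245, 244, 214, 87, 85, 163, 198, 214, 42, 60, 57, 59, 57, 61, 58, 59, 55]
190 [53, 55, 21, 35, 145, 188, 187, 185, 188, 186, 102, 87, 86, 185, 209, 201, 58, 60, 59, 57, 59, 55, 56, 62]
200 [57, 71, 19, 54, 114, 248, 247, 247, 249, 249, 116, 92, 87, 170, 209, 214, 57, 54, 54, 58, 53, 53, 57, 59]
[422 184]
[372 124]
shift [-0.   0.   0.2] turn -0.021 tilt [-0. -0. -1.]
```

View pics/c4.png

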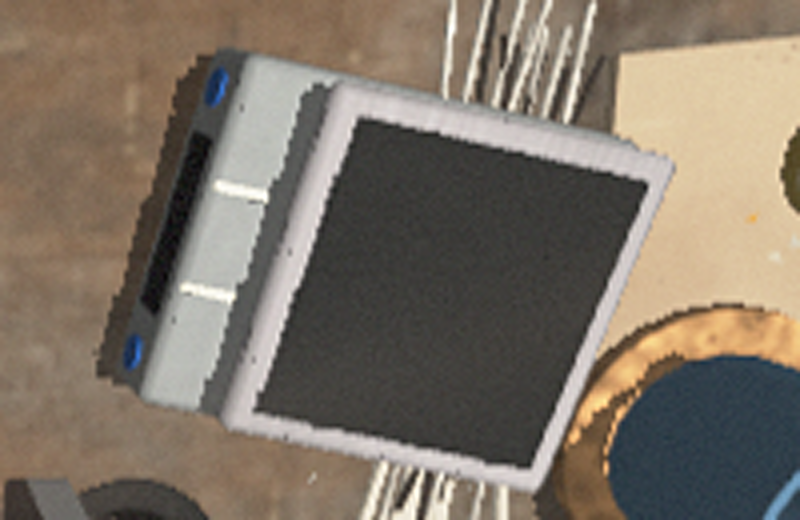

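The wrist crop shows the platform corners at (335,83), (225,425), (540,488), (672,165), and the marks at (216..266,191) and (181..233,292).

```bash
python3 - <<'E'
from h import *
np.set_printoptions(precision=1,suppress=True)
f=pickle.load(open("f2.pkl","rb"))["wrist"]
q=lambda x,y,z:onz(f,(372+x/4-.4,124+y/4-.4),z)
for p in((335,83),(225,425),(540,488),(672,165)): print("plat",q(*p,54))
for p in((216,186),(266,196),(181,287),(233,297),(163,222),(210,50),(145,400)): print("38",q(*p,38))
E
```

```text
plat [529.6 232.3  54. ]
plat [523.9 131.9  54. ]
plat [620.9 125.6  54. ]
plat [627.  223.6  54. ]
38 [510.6 198.2  38. ]
38 [525.7 197.4  38. ]
38 [507.6 167.3  38. ]
38 [523.5 166.5  38. ]
38 [497.9 185.7  38. ]
38 [499.8 235.6  38. ]
38 [504.9 131.1  38. ]
```

Request:
{"op": "step_arm", "data": {"increments": "0 0 0.03 -0.02;0 0 0.06 -0.02;0 0 0.09 -0.02;0 0 0.12 -0.02;0 0 0.145 -0.02;0 0 0.165 -0.02;0 0 0.18 -0.02;0 0 0.18 -0.02;0 0 0.18 -0.02", "grip": 0.05}}

```text
t: 10.53
tool_pos: [385.1, 174.8, 70.9]
tool_rot: [-0.001, 0.648, 0.761, -0.001]
ft_force: [0.4, 0.1, 0.4]
width: 49.8
grasp_force: 0.0
```

The zero lateral shift came from my print rounding, and the arm is still safely clear at z=71. Recompute.

```bash
python3 - <<'E'
from h import *
from rig import arm
go(arm.get_state(),[415.3,168.4,4],.161)
E
```

```text
shift [-0.0111  0.0289  0.0668] turn -0.001 tilt [-1.7e-03 -4.0e-04 -1.0e+00]
```

Request:
{"op": "step_arm", "data": {"increments": "-0.005 0.013 0.005 0;-0.011 0.028 0.01 0;-0.011 0.029 0.02 0;-0.011 0.029 0.035 0;-0.011 0.029 0.048 0;-0.011 0.029 0.058 0;-0.011 0.029 0.064 0;-0.011 0.029 0.0665 0;-0.011 0.029 0.0665 0;-0.011 0.029 0.0665 0"}}

```text
t: 11.37
tool_pos: [415.9, 168.8, 5.3]
tool_rot: [0.0, 0.648, 0.761, 0.0]
ft_force: [0.1, 0.6, 0.8]
width: 50.0
grasp_force: 0.0
```

Request:
{"op": "step_arm", "data": {"increments": "0 0 0 0;0 0 0 0;0 0 0 0;0 0 0 0;0 0 0 0;0 0 0 0;0 0 0 0", "grip": 0, "force": 50}}

```text
t: 11.95
tool_pos: [415.7, 168.9, 5.4]
tool_rot: [0.0, 0.648, 0.761, 0.0]
ft_force: [-0.2, 0.0, 9.3]
width: 20.6
grasp_force: 49.1
```

Request:
{"op": "step_arm", "data": {"increments": "0 0 -0.01 0;0 0 -0.025 0;0 0 -0.04 0;0 0 -0.055 0;0 0 -0.06 0;0 0 -0.06 0"}}

```text
t: 12.45
tool_pos: [416.0, 169.0, 65.8]
tool_rot: [0.001, 0.648, 0.761, 0.001]
ft_force: [-0.7, 0.2, -1.1]
width: 20.5
grasp_force: 49.5
```

```bash
python3 - <<'E'
from h import *
from rig import arm
s=arm.get_state();print(s["tool_pos"],s["ft_force"],s["width"],s["qpos"])
go(s,[394,191,65],1.5)
E
```

```text
[415.9722     168.95277632  65.78243721] [-0.68077067  0.24970793 -1.08038224] 20.5295207122666 [ 2.03972800e-01  2.57050753e-01 -5.48163087e-01  7.63231443e-01
 -3.35632390e-05  1.61470985e+00]
shift [ 0.0253 -0.0182  0.0007] turn -1.34 tilt [ 2.3e-03  4.0e-04 -1.0e+00]
```

Request:
{"op": "step_arm", "data": {"increments": "0.003 -0.002 0 -0.1;0.005 -0.004 0 -0.2;0.008 -0.006 0 -0.3;0.01 -0.008 0 -0.4;0.012 -0.01 0 -0.5;0.014 -0.012 0 -0.6;0.016 -0.013 0 -0.7;0.018 -0.014 0 -0.8;0.02 -0.015 0 -0.9;0.022 -0.016 0 -1.0;0.024 -0.017 0 -1.1;0.025 -0.018 0 -1.2;0.025 -0.018 0 -1.28;0.025 -0.018 0 -1.32;0.025 -0.018 0 -1.34;0.025 -0.018 0 -1.34;0.025 -0.018 0 -1.34;0.025 -0.018 0 -1.34"}}

```text
t: 13.95
tool_pos: [393.3, 190.6, 64.5]
tool_rot: [-0.0, 0.036, 0.999, -0.0]
ft_force: [1.3, -0.9, -0.5]
width: 20.6
grasp_force: 49.5
```

```bash
python3 - <<'E'
from h import *
from rig import arm,vision
s=arm.get_state();print(s["tool_pos"],s["width"])
F={n:vision.grab_frame(n) for n in("wrist","scene")}; pickle.dump(F,open("f3.pkl","wb"))
zl=63
for n in F:
    print(n,"exp line",proj(F[n],[466,186,zl]),"tip",proj(F[n],[496,184,zl]))
a=proj(F["wrist"],[490,184,50]).astype(int); b=proj(F["scene"],[490,184,50]).astype(int)
def c(f,p,w,h,k):
    x,y=max(0,p[0]-w),max(0,p[1]-h); print(x,y); return cv2.resize(f["frame"][y:y+2*h,x:x+2*w],(2*w*k,2*h*k),interpolation=cv2.INTER_CUBIC)
x=c(F["wrist"],a,100,100,2);y=c(F["scene"],b,50,50,4)
cv2.imwrite("pics/c5.png",np.hstack([x,y])[:,:,::-1])
E
```

```text
[393.34955599 190.56036836  64.53122335] 20.58756138057983
wrist exp line [316.07770492 371.73849089] tip [316.30090456 412.46313761]
scene exp line [373.20023992 187.63359309] tip [364.51846874 198.2755269 ]
215 286
315 149
```

View pics/c5.png

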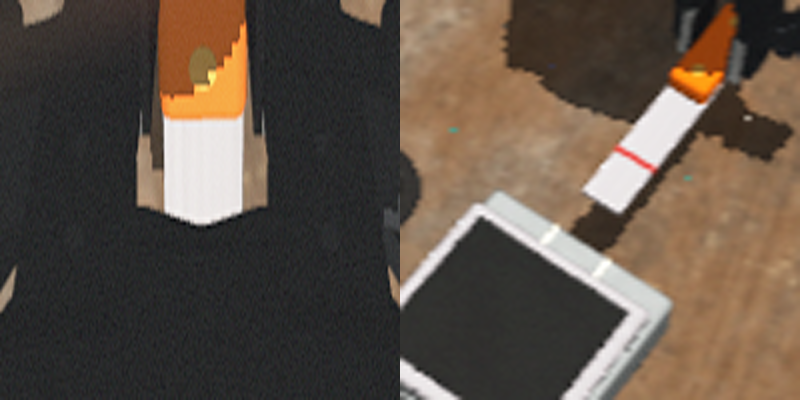

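The wrist view is blocked by the fingers, but it shows the gauge square in them. Scene crop: line mid (635,160), tip mid (603,200), marks (549,236) and (601,268), platform front edge from (485,205) to (645,312).

```bash
python3 - <<'E'
from h import *
from rig import arm
f=pickle.load(open("f3.pkl","rb"))["scene"]
q=lambda x,y,z:onz(f,(315+(x-400)/4-.4,149+y/4-.4),z).round(1)
zt=arm.get_state()["tool_pos"][2]-5.4+4
for n,p in dict(line=(635,160,zt),tip=(603,200,zt),lineL=(656,170,zt),lineR=(616,149,zt),tipL=(620,213,zt),tipR=(584,191,zt),m1=(549,236,38),m2=(601,268,38),pR=(485,205,54),pL=(645,312,54)).items(): print(n,q(*p))
print(zt)
E
```

```text
line [467.9 187.4  63.3]
tip [495.9 185.8  63.3]
lineL [467.4 198.9  63.3]
lineR [467.5 176.4  63.3]
tipL [497.8 196.3  63.3]
tipR [496.5 175.5  63.3]
m1 [514.2 167.8  38. ]
m2 [515.8 198.3  38. ]
pR [524.3 136.7  54. ]
pL [533.  231.2  54. ]
63.27595677109755
```

Request:
{"op": "step_arm", "data": {"increments": "0 0 0.005 0;0 0 0.010 0;0 0 0.015 0;0 0 0.019 0;0 0 0.019 0;0 0 0.019 0"}}

```text
t: 14.55
tool_pos: [393.3, 190.5, 45.5]
tool_rot: [-0.0, 0.035, 0.999, -0.0]
ft_force: [-0.0, 0.0, -1.0]
width: 20.8
grasp_force: 49.5
```

Request:
{"op": "step_arm", "data": {"increments": "-0.005 0 0 0;-0.01 0 0 0;-0.015 0 0 0;-0.02 0 0 0;-0.024 0 0 0;-0.028 0 0 0;-0.031 0 0 0;-0.034 0 0 0;-0.037 0 0 0;-0.037 0 0 0"}}

```text
t: 15.38
tool_pos: [431.0, 188.0, 45.8]
tool_rot: [0.0, 0.035, 0.999, 0.0]
ft_force: [0.3, 0.3, -0.7]
width: 20.6
grasp_force: 49.5
```

```bash
python3 - <<'E'
from h import *
from rig import arm,vision
s=arm.get_state();print(s["tool_pos"],s["ft_force"])
f=vision.grab_frame("scene"); pickle.dump(f,open("f4.pkl","wb"))
cv2.imwrite("pics/c6.png",cv2.resize(f["frame"][160:250,315:405],None,fx=6,fy=6,interpolation=cv2.INTER_CUBIC)[:,:,::-1])
E
```

```text
[430.967016   187.99120539  45.80261387] [ 0.29906746  0.28804394 -0.68692847]
```

View pics/c6.png

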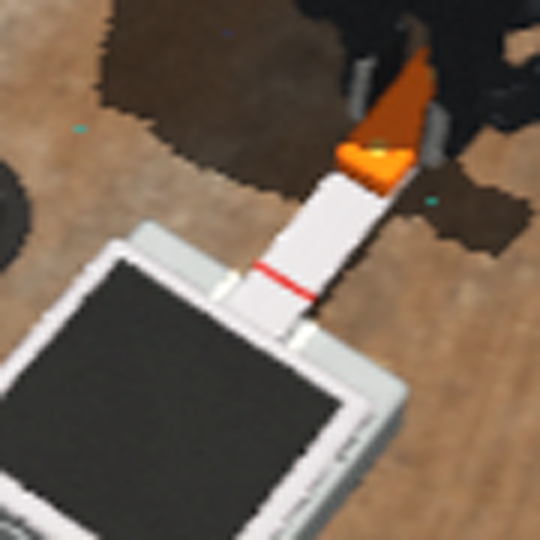

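The blade's tip is under the platform, central between the marks, with no contact force. Continuing.

Request:
{"op": "step_arm", "data": {"increments": "-0.004 0 0 0;-0.008 0 0 0;-0.012 0 0 0;-0.016 0 0 0;-0.019 0 0 0;-0.022 0 0 0;-0.0235 0 0 0;-0.0235 0 0 0;-0.0235 0 0 0"}}

```text
t: 16.18
tool_pos: [453.7, 186.3, 45.7]
tool_rot: [-0.0, 0.035, 0.999, -0.0]
ft_force: [0.8, -0.3, -0.6]
width: 20.4
grasp_force: 49.5
```

```bash
python3 - <<'E'
from h import *
from rig import arm,vision
s=arm.get_state();print(s["tool_pos"],s["ft_force"])
f=vision.grab_frame("scene"); pickle.dump(f,open("f5.pkl","wb"))
h=cv2.cvtColor(f["frame"],cv2.COLOR_RGB2HSV); m=cv2.inRange(h,(0,70,90),(6,255,255))|cv2.inRange(h,(172,70,90),(180,255,255))
k,l,st,c=cv2.connectedComponentsWithStats(m)
for i in range(1,k):
    if abs(c[i]-[355,218]).max()<20: print(c[i],st[i],onz(f,c[i],s["tool_pos"][2]-1.4))
print("edge mid top proj",proj(f,[526,182,54]),proj(f,[528.6,184,54]))
E
```

```text
[453.73728674 186.28402612  45.71928226] [ 0.832035   -0.29834423 -0.62937633]
edge mid top proj [355.37360776 211.48977926] [355.56877321 212.98157675]
```

```bash
python3 - <<'E'
from h import *
np.set_printoptions(precision=1,suppress=True)
F3=pickle.load(open("f3.pkl","rb"))["scene"]; F4=pickle.load(open("f4.pkl","rb")); F5=pickle.load(open("f5.pkl","rb"))
for f,z,x0 in((F3,63.2,393.3),(F4,44.4,431)):
    h=cv2.cvtColor(f["frame"],cv2.COLOR_RGB2HSV); m=cv2.inRange(h,(0,60,90),(5,255,255))|cv2.inRange(h,(170,60,90),(180,255,255))
    k,l,st,c=cv2.connectedComponentsWithStats(m)
    for i in range(1,k):
        if abs(c[i]-[366,200]).max()<20 and st[i,4]>5: w=onz(f,c[i],z); print("line",c[i],st[i,4],w,"minus tcp x",w[0]-x0)
# pad and rim edge profile in scene: brightness along scale x at z=54
f=F5; ex=np.array([.9975,-.07]); ey=np.array([.07,.9975]); C=np.array([575.2,178.])
for v in(-45,-35,-25,25,35,45):
    xs=np.arange(-75,-30,.5); b=[]
    for u in xs:
        p=C+ex*u+ey*v; q=proj(f,[*p,54]); b.append(float(cv2.getRectSubPix(f["frame"],(1,1),tuple(map(float,q))).mean()))
    print(v,np.array(b)[::2].astype(int))
g=F5["frame"]; k,l,st,c=cv2.connectedComponentsWithStats(cv2.inRange(cv2.cvtColor(g,cv2.COLOR_RGB2HSV)[:,:,2],0,75))
u=proj(F5,[575,178,56]).astype(int); m=(l==l[u[1],u[0]]).astype(np.uint8)
w=np.array([onz(F5,p[0],56)[:2] for p in max(cv2.findContours(m,0,2)[0],key=len)],np.float32); print("pad scene",cv2.minAreaRect(w))
E
```

```text
line [374.  188.5] 22 [467.  188.3  63.2] minus tcp x 73.7475604380225
line [361.9 206.3] 19 [504.3 184.5  44.4] minus tcp x 73.31923792378944
-45 [ 52  53  52  51  51  52  52  51  50  50  51  71 100 121 132 134 137 150
 166 176 178 179 179 180 179 176 176 187 207 219 229 233 233 232 217 205
 208 209 212 221 216 212 217 218 214]
-35 [ 52  52  51  51  52  53  55  56  57  60  90 123 144 142 140 148 169 195
 209 215 218 218 219 219 218 216 213 212 216 224 231 225 195 146  92  66
  53  47  47  47  47  47  47  47  47]
-25 [ 49  50  51  52  52  52  51  50  76 104 124 127 129 129 133 145 166 189
 207 213 215 217 217 216 215 212 207 204 213 224 230 224 202 158 105  64
  55  50  49  49  49  48  48  48  48]
25 [118 120 120 119 118 116 116 118 119 121 119 117 114 114 113 128 156 187
 207 218 220 220 220 219 218 217 214 210 210 220 229 225 207 160 106  66
  50  50  49  49  48  48  49  49  49]
35 [111 110 110 109 109 110 110 110 111 112 112 111 111 111 114 121 147 177
 200 209 214 215 215 216 215 214 213 211 214 222 229 233 213 181 133  90
  61  52  50  48  48  49  50  50  50]
45 [124 123 121 120 118 119 120 121 121 121 121 122 123 127 138 150 166 185
 204 211 215 217 217 217 217 215 213 212 213 220 228 231 227 215 198 190
 187 192 189 179 175 178 176 172 182]
pad scene ((577.108642578125, 178.85052490234375), (86.16383361816406, 82.67440032958984), 85.55570983886719)
```

In the scene camera's frame the line is now at (527.0,182.9) and the platform edge middle at (527.2,182.4). Lower slightly and release.

Request:
{"op": "step_arm", "data": {"increments": "0 0 0.0007 0;0 0 0.0014 0;0 0 0.002 0;0 0 0.002 0;0 0 0.002 0"}}

```text
t: 16.65
tool_pos: [453.7, 186.3, 43.7]
tool_rot: [-0.0, 0.035, 0.999, -0.0]
ft_force: [0.6, -0.1, -1.0]
width: 20.8
grasp_force: 49.5
```

Request:
{"op": "step_arm", "data": {"increments": "0 0 0 0;0 0 0 0;0 0 0 0;0 0 0 0;0 0 0 0;0 0 0 0", "grip": 0.04}}

```text
t: 17.15
tool_pos: [453.8, 186.3, 43.8]
tool_rot: [0.0, 0.035, 0.999, 0.0]
ft_force: [1.1, 0.4, 0.7]
width: 40.1
grasp_force: 0.0
```

Request:
{"op": "step_arm", "data": {"increments": "0 0 -0.005 0;0 0 -0.015 0;0 0 -0.03 0;0 0 -0.05 0;0 0 -0.075 0;0 0 -0.1 0;0 0 -0.12 0;0 0 -0.13 0;0.02 0 -0.13 0;0.05 0 -0.13 0;0.08 0 -0.13 0;0.1 0 -0.13 0;0.1 0 -0.13 0;0.1 0 -0.13 0"}}

```text
t: 18.32
tool_pos: [353.6, 193.5, 174.4]
tool_rot: [0.001, 0.035, 0.999, 0.0]
ft_force: [1.2, -1.4, -0.3]
width: 40.4
grasp_force: 0.0
```

```bash
python3 - <<'E'
from h import *
from rig import arm,vision
np.set_printoptions(precision=1,suppress=True)
print(arm.get_state()["tool_pos"])
F={n:vision.grab_frame(n) for n in("wrist","top","scene")}; pickle.dump(F,open("f6.pkl","wb"))
for n,f in F.items():
    h=cv2.cvtColor(f["frame"],cv2.COLOR_RGB2HSV); e=proj(f,[526,182,42]); g=proj(f,[454,187,54])
    print(n,"edge",e,"grip exp",g)
    m=cv2.inRange(h,(0,60,70),(5,255,255))|cv2.inRange(h,(170,60,70),(180,255,255)); k,l,st,c=cv2.connectedComponentsWithStats(m)
    for i in range(1,k):
        if st[i,4]>2 and np.hypot(*(c[i]-e))<25: print(" red",c[i],st[i],onz(f,c[i],42))
    m=cv2.inRange(h,(8,160,90),(18,255,255)); k,l,st,c=cv2.connectedComponentsWithStats(m)
    for i in range(1,k):
        if st[i,4]>60 and np.hypot(*(c[i]-g))<30:
            r=cv2.minAreaRect(cv2.findNonZero((l==i).astype(np.uint8))); print(" orange",c[i],onz(f,c[i],54),[onz(f,q,54)[:2] for q in cv2.boxPoints(r)])
E
```

```text
[353.6 193.5 174.4]
wrist edge [315.6 348.7] grip exp [315.6 295.7]
 orange [315.5 291.2] [449.2 187.2  54. ] [array([419.7, 179.4]), array([421., 199.]), array([479.7, 195.5]), array([478.3, 174.8])]
top edge [301.6 228.7] grip exp [299.  257.7]
 red [301. 229.] [300 229   3   1   3] [525.2 183.5  42. ]
scene edge [355.1 214.5] grip exp [376.3 185.9]
 orange [375.7 188.7] [460.3 189.1  54. ] [array([485.5, 175.1]), array([427.2, 180.2]), array([433.2, 203.1]), array([490.8, 197.6])]
```

```bash
python3 - <<'E'
from h import *
f=pickle.load(open("f6.pkl","rb"))["top"]
for v in range(220,252): print(v,round(onz(f,(301,v),42)[0],1),round(onz(f,(301,v),54)[0],1),f["frame"][v,297:306].mean(0).astype(int))
E
```

```text
220 547.9 546.1 [61 62 61]
221 545.4 543.6 [61 62 60]
222 542.8 541.1 [61 62 60]
223 540.3 538.6 [58 58 57]
224 537.8 536.1 [49 49 47]
225 535.3 533.7 [151 149 149]
226 532.7 531.2 [224 221 222]
227 530.2 528.7 [222 221 221]
228 527.7 526.2 [169 165 164]
229 525.2 523.7 [166 135 134]
230 522.7 521.3 [226 213 212]
231 520.2 518.8 [224 224 224]
232 517.7 516.3 [224 223 223]
233 515.2 513.9 [223 221 221]
234 512.7 511.4 [222 220 220]
235 510.2 509.0 [224 222 223]
236 507.7 506.5 [226 225 225]
237 505.2 504.0 [223 221 221]
238 502.8 501.6 [224 221 222]
239 500.3 499.1 [224 223 223]
240 497.8 496.7 [222 221 221]
241 495.3 494.3 [218 217 217]
242 492.9 491.8 [215 214 214]
243 490.4 489.4 [214 212 211]
244 487.9 487.0 [209 208 208]
245 485.5 484.5 [209 210 212]
246 483.0 482.1 [200 196 198]
247 480.5 479.7 [207 149 104]
248 478.1 477.2 [229 153  77]
249 475.6 474.8 [228 159  87]
250 473.2 472.4 [219 161  91]
251 470.7 470.0 [218 165  96]
```

The top view shows the red line right at the platform edge (row 229). Handing in.

```bash
python3 -c "
from rig import arm
print(arm.hand_in())"
```

```text
the job is handed in; nothing more can be done
None
```

The job is handed in (no verdict came back): by my measurements the pot stands upright and released on the cork mat, the gauge is left in the gap with its red line within about 2 mm of the platform's front edge, and the jar was not touched.

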